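Gauge the ram guides and slide the good ones into the tray

TASK

Take the plug gauge from its wooden rest and lower it gently, never forcing it, into the flanged ram guides standing on the bench. Wherever it goes in right up to its collar, leave it fully in and use it to slide that guide along the bench, without lifting or tipping it, wholly into the open-fronted tray; a guide in which the gauge stops part way stays standing where it is. Put the gauge back in its rest at the end, and leave the dish, the spray can and the brush alone.

Things in the scene. Friction and masses are not known exactly. Their poses are not given: they have to be found in the camera images.
- gauge_grip (a point): centre of the plug gauge's handle; z is the gauge's axis, up. One loose steel piece of 0.22 kg, 107 mm tall, upright in its rest: a smooth plug 24 mm in diameter and 42 mm long, above it a collar 40 mm in diameter and 5 mm thick, then a round ribbed handle 26 mm in diameter, 60 mm tall. This point is 35 mm above the collar's underside and 30 mm below the top
- gauge_tip (a point): centre of the flat lower end (nose) of the gauge's plug, 77 mm below gauge_grip on the same axis; the nose tapers to 20 mm. Fully home in a guide that passes, the collar lies on the hub and the nose is 4 mm above the bench; in a guide that does not pass the nose stops on the lower bush, 18 mm above the bench, with the collar 14 mm clear of the hub
- rest_mouth (a point): the gauge's rest, a fixed hardwood block 90 x 90 mm and 50 mm tall with one upright 30 mm hole right through it (3 mm chamfer). This point is the centre of the hole in the top face. The gauge hangs in the hole, collar on the top face, nose 8 mm above the bench
- guide_a: one of three loose ram guides alike from outside, in no set order: grey cast metal, about 0.4 kg, standing on a round flange 70 mm in diameter and 11 mm thick, with a round hub 48 mm in diameter up to 46 mm above the bench and an upright bore right through, a brass bush at its top and a dark bronze one at its foot. Origin: centre of the underside; z up along the bore. May pass or not: only the gauge tells
- guide_b: another ram guide, like guide_a; may pass or not. In all three the upper bush (46 to 30 mm above the bench) has a 26 mm bore, tapering out to 33 mm at the mouth; the lower bush (18 mm above the bench down to it) is 26 mm too in those that pass and 17 mm in those that do not
- guide_c: another ram guide, like guide_a; may pass or not. In all three the upper bush (46 to 30 mm above the bench) has a 26 mm bore, tapering out to 33 mm at the mouth; the lower bush (18 mm above the bench down to it) is 26 mm too in those that pass and 17 mm in those that do not
- tray: fixed white enamelled tray with dark rims, open towards the robot, with three walls 22 mm high; inside 115 mm deep (its x) and 190 mm wide (its y), room for two guides side by side. The floor is paper-thin: guides slide in level. Origin: centre of the inside floor; x points to the back wall; open edge at x = -57.5 mm, back wall +57.5 mm, side walls y = +-95 mm
- dish: bystander: small white porcelain bowl, 88 mm across and 34 mm high, loose; origin at the centre of its underside
- spraycan: bystander: dark spray can with a red band, 52 mm in diameter and 170 mm tall, loose, standing; origin at the centre of its underside
- brush: bystander: flat wooden-handled brush 200 mm long, lying loose; origin at the middle of its length on its underside, x along its length
There are look-alikes about, which are no part of the job. Of the things like the tray, leave any that is red; of the rest the larger one is meant.

How it is judged:
By the outcome, as a careful person would: the job done as asked, in the order asked, and still so for the second after the job is handed in, with the robot touching nothing.
It also fails if it takes over 72 s, if anything falls off the work surface, if the arm or the gripper's body presses on something with over 40 N, if the wrist force passes 120 N, or if a joint passes its speed limit or range.

ROBOT

A 6-joint arm with a two-finger parallel gripper is mounted at the origin on the work surface. World frame = base frame: x ahead of the robot, y to its left, z up, the work surface at z = 0. Lengths are in m, angles in degrees, forces in N, time in s.
With the tool pointing down it reaches from about 0.35 to 1 m from the base axis. Payload 7.1 kg.
Tool frame: the origin (TCP) lies at the very end of the fingers, on their centre line; the grasp point (between the pads) lies 19 mm behind it; z points along the fingers, y is the line along which they close (so a half turn about z gives the same grasp; the last joint's range is limited). The gripper opens to 85 mm and grips with 20 to 120 N. Pads are 22 mm wide; open, the fingers measure 114 mm over their backs; the gripper's body (76 mm by 85 mm) begins 54 mm behind the grasp point. The pads swing forward as they close: fully open they stand 13 mm farther back than shut.
Start: joints at [-65.317, 24.242, 93.386, -0, 62.372, -1.089], TCP at [0.272, -0.563, 0.231] pointing down, gripper open.
Joint ranges: [-172.04, 172.04], [-51.8, 120.97], [4.93, 147.93], [-75.15, 255.16], [6.16, 154.13], [-145.62, 145.62]. Speed limits (degrees/s): [136.94, 136.94, 172.46, 180, 180, 180].

INTERFACE

Orientations are given as a 3x3 rotation matrix whose columns are the frame's x, y, z axes.
In Python, from cell import arm, vision gives the robot as it stands.
- The arm moves only by the shell command python3 -m jog 'ROWS' [OPENING] [FORCE]. ROWS is JSON, a list of rows, each a list of 6 numbers: the shift along the tool's x, y, z in mm, then the turn, a rotation vector about the tool's x, y, z in rad. In form: [[x, y, z, wx, wy, wz], ...]. A call has exactly 5 rows; each row is the pose to reach, as a shift and turn from the pose commanded when the call began, along the tool's axes at that moment; what a row does not reach only later rows make up. A row lasts 1/8 s, in which the tool goes at most 62.5 mm and 10.7 degrees, less where a joint would pass 70% of its speed; a pose out of reach is approached as far as the arm can. A call with a gripper value outside its range is refused whole. OPENING is the finger opening in mm, from 0 to 85.4, set as the call begins (- or left out, the last holds). The fingers move at their own pace and stop on an object; FORCE is the grip in N (left out, the last holds). Time passes only in rows, so rows that repeat a pose let the fingers close, or fill a call up. It gives the time, the measured TCP pose, the force, the opening and the grip force at its end, in the units of the state.
- arm.read_state(): the state, without advancing time (a new reading comes with each control period).
- vision.snapshot(name): name is "scene" or "top" or "wrist"; returns (picture, depth): 420x560x3 uint8, red, green, blue; 420x560 float32, m along the optical axis (not along the pixel's ray), 0 where there is no reading.
- vision.camera_params(name): a dict with "mtx" (3x3 intrinsics, pixels), "distortion" ([k1, k2, p1, p2, k3] as OpenCV has them; the pictures are not rectified), "world_to_cam" (4x4, takes a point from world to camera coordinates); the wrist camera has in their place "tool_from_camera" (4x4, takes a point from camera to tool coordinates, whose origin is the TCP and whose axes are the flange's). Camera axes: x right, y up, looking along -z (the intrinsics and any distortion apply to the point x, -y, -z); pixel columns grow to the right and rows downward; lengths in m; the calibration is good to about 2 mm. A picture is of the moment at which its call begins: read the wrist's pose just before it. camera_params takes no time and is no camera call.
- arm.hand_in(): hands the job in; it is judged then, once.
The state is a dict: "time_s": time; "joint_pos": joint angles; "joint_vel": joint speeds; "tau": joint torques, N m; "tcp_pos": TCP position; "tool_rot": TCP orientation; "ft_force": force on the tool from outside, world axes, zero at the start; "wrist_torque": the same for the moment, N m; "gripper_width": opening from 0.0 (shut) to 1.0 (fully open); "finger_force": force on a finger pad.
Only numpy, scipy, OpenCV 4.12 (cv2) and the standard library are available. Lean on these libraries where they do the work, as an engineer would, in place of code of your own. Each camera call takes 0.05 s, during which the arm holds its last target. There are 200 camera calls.

## Working session

There is one attempt and no reset: what is moved stays moved. The work goes in short steps, Python scripts to look and compute and a shell command to move; the robot and the scene stay as the last step left them, time stands still between calls to the robot, and variables do not carry over. Pictures are saved under pics/ and viewed, at most 13 in all, crops included, and the job is handed in when it is done.

```bash
ls; mkdir -p pics; cat > h.py <<'E'
import numpy as np, cv2
from cell import arm, vision
def world(name, im_uv, depth=None, z=None, st=None):
    P=vision.camera_params(name); K=np.array(P["mtx"]); D=np.array(P["distortion"])
    n=cv2.undistortPoints(np.array([[im_uv]],float),K,D)[0,0]
    ray=np.array([n[0],-n[1],-1.0])
    if name=="wrist":
        T=np.eye(4);T[:3,:3]=np.array(st["tool_rot"]);T[:3,3]=st["tcp_pos"]
        T=T@np.array(P["tool_from_camera"])
    else: T=np.linalg.inv(np.array(P["world_to_cam"]))
    d=T[:3,:3]@ray;o=T[:3,3]
    t=depth if z is None else (z-o[2])/d[2]
    return o+t*d
E
python3 - <<'E'
from h import *
s=arm.read_state();print(s)
for n in("scene","top"):
    p,d=vision.snapshot(n);np.savez(f"pics/{n}.npz",p=p,d=d);cv2.imwrite(f"pics/{n}.png",cv2.resize(p[:,:,::-1],(800,600)))
    print(vision.camera_params(n))
E
```

```text
pics
{'time_s': 0.0, 'joint_pos': array([-6.53163042e+01,  2.42852958e+01,  9.34323292e+01, -2.61995058e-04,
        6.23717825e+01, -1.08910329e+00]), 'joint_vel': array([ 0.00791712, -0.00685866,  0.04878851, -0.03804461, -0.05576264,
        0.06027497]), 'tau': array([-8.21661542e-04, -5.57386315e+01, -2.81741005e+01,  8.88076471e-06,
        7.32879824e-03,  2.71727617e-05]), 'tcp_pos': array([ 0.27153875, -0.5623177 ,  0.23053012]), 'tool_rot': array([[ 9.00524379e-01,  4.34805030e-01, -6.55340305e-04],
       [ 4.34805523e-01, -9.00523266e-01,  1.41617952e-03],
       [ 2.56127881e-05, -1.56024977e-03, -9.99998782e-01]]), 'ft_force': array([0.52803693, 0.00586063, 1.18588634]), 'wrist_torque': array([-0.02271887,  0.05108859,  0.02603717]), 'finger_force': 0.0, 'gripper_width': 1.0006456292144148}
{'mtx': array([[402.51402003,   0.        , 279.35642072],
       [  0.        , 402.51402003, 207.89122457],
       [  0.        ,   0.        ,   1.        ]]), 'distortion': array([-0.07513659,  0.        ,  0.        ,  0.        ,  0.        ]), 'world_to_cam': array([[-2.093156
[... 233 characters left out ...]
00],
       [ 0.00000000e+00,  0.00000000e+00,  0.00000000e+00,
         1.00000000e+00]])}
{'mtx': array([[436.43710863,   0.        , 273.21583987],
       [  0.        , 436.43710863, 215.32332569],
       [  0.        ,   0.        ,   1.        ]]), 'distortion': array([-0.12223365,  0.        ,  0.        ,  0.        ,  0.        ]), 'world_to_cam': array([[ 6.81403674e-03, -9.99863470e-01, -1.50535683e-02,
         9.75423041e-04],
       [ 9.95758724e-01,  5.40329035e-03,  9.18442632e-02,
        -6.35345669e-01],
       [-9.17503849e-02, -1.56155522e-02,  9.95659591e-01,
        -1.03613551e+00],
       [ 0.00000000e+00,  0.00000000e+00,  0.00000000e+00,
         1.00000000e+00]])}
```

View pics/scene.png

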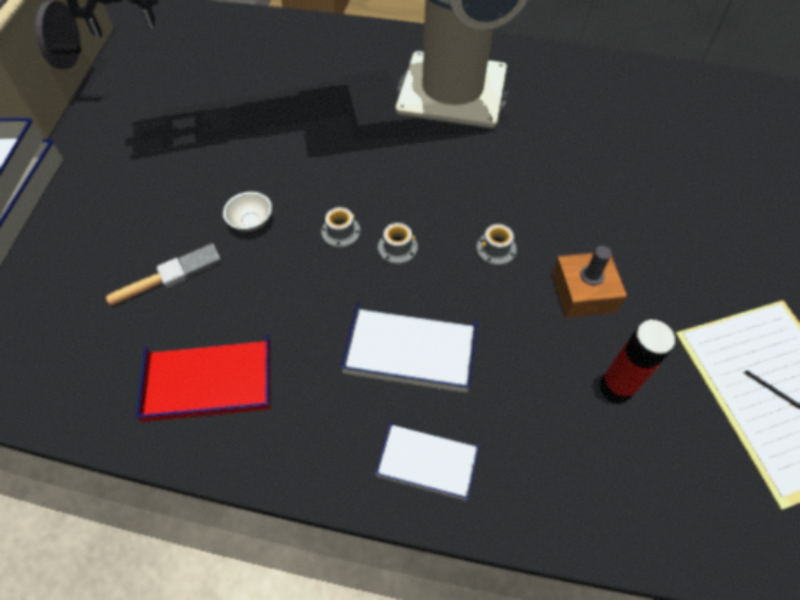

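View pics/top.png

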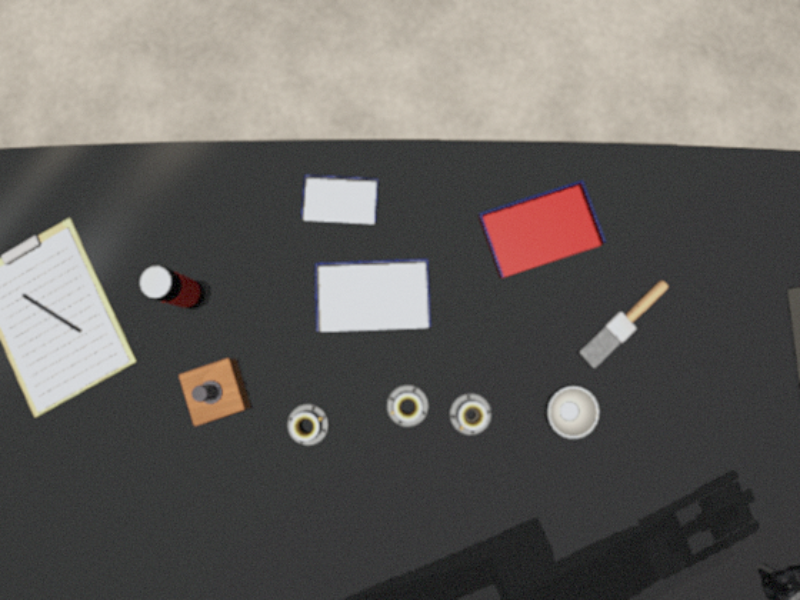

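The top view (800x600) shows the white tray at about (373,296), guides at (308,425), (408,406) and (471,414), the rest at (212,392) with the gauge handle's top at (200,393), the can at (170,285) and the dish at (573,412). An enlarged crop should give finer positions.

```bash
python3 - <<'E'
from h import *
p=np.load("pics/top.npz")["p"][175:320,120:360]
im=cv2.resize(p[:,:,::-1],None,fx=3.33333,fy=3.33333,interpolation=cv2.INTER_CUBIC)
for x in range(0,800,100): cv2.line(im,(x,0),(x,6),(0,255,0),1)
cv2.imwrite("pics/topc.png",im)
E
```

```text
(no output)
```

View pics/topc.png

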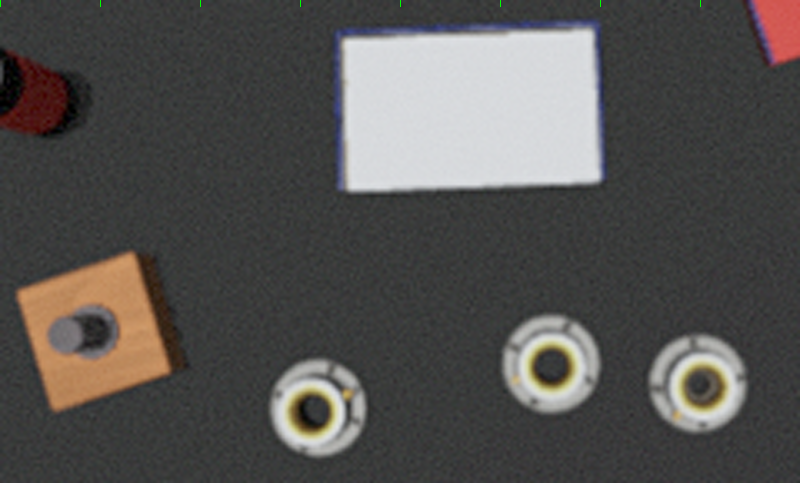

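```bash
python3 - <<'E'
from h import *
f=lambda c:((c[0]+.5)/3.33333-.5+120,(c[1]+.5)/3.33333-.5+175)
for n,c,z in [("Ls_mouth",(313,411),.046),("Ls_fl",(318,408),.011),("Ms_m",(552,367),.046),("M_fl",(551,364),.011),("R_m",(702,386),.046),("R_fl",(697,383),.011),
 ("rest corners",(95,331.5),.05),("collar",(96,331),.055),("htop",(66,334),.115),
 ("r1",(18,291),.05),("r2",(135,252),.05),("r3",(172,372),.05),("r4",(55,411),.05),
 ("t fl",(346,191),0),("t fr",(603,182),0),("t bl top",(338,33),.022),("t br top",(599,24),.022),("tbl fl",(343,38),0),("flL",(270,408),.011),("flR",(367,408),.011),("can",(45,100),0.0)]:
    print(n,np.round(world("top",f(c),z=z)*1000,1))
d=np.load("pics/top.npz")["d"]
for n,c in [("htop",(66,334)),("rest",(150,350)),("flange",(283,400)),("bench",(450,300))]:
    u=f(c);i=d[int(round(u[1])),int(round(u[0]))];print(n,i,np.round(world("top",u,depth=i)*1000,1))
print(vision.camera_params("wrist"))
E
```

```text
Ls_mouth [435.4 145.4  46. ]
Ls_fl [434.2 147.   11. ]
Ms_m [468.4 -25.1  46. ]
M_fl [468.3 -24.8  11. ]
R_m [ 455.4 -132.    46. ]
R_fl [ 454.9 -132.4   11. ]
rest corners [489.9 304.3  50. ]
collar [490.5 302.   55. ]
htop [490.8 304.6 115. ]
r1 [518.1 362.5  50. ]
r2 [547.5 276.1  50. ]
r3 [461.9 247.1  50. ]
r4 [432.2 332.7  50. ]
t fl [595.5 129.9   0. ]
t fr [603.4 -63.3   0. ]
t bl top [712.1 135.1  22. ]
t br top [719.6 -59.2  22. ]
tbl fl [711.8 134.2   0. ]
flL [433.7 182.7  11. ]
flR [434.7 110.6  11. ]
can [663.5 364.1   0. ]
htop 0.9702301 [490.9 304.3 116.2]
rest 1.0355835 [477.2 263.9  48.7]
flange 1.033874 [442.8 167.2  45.7]
bench 1.0851865 [514.5  50.7  -1.1]
{'mtx': array([[304.33242388,   0.        , 276.36527666],
       [  0.        , 304.33242388, 211.00288809],
       [  0.        ,   0.        ,   1.        ]]), 'distortion': array([-0.03248779,  0.        ,  0.        ,  0.        ,  0.        ]), 'tool_from_camera': array([[ 1.96215591e-05,  9.45927883e-01,  3.24377004e-01,
         8.42803699e-02],
       [ 9.99999930e-01,  1.02540705e-04, -3.59512752e-04,
         5.39363757e-04],
       [-3.73334983e-04,  3.24376988e-01, -9.45927814e-01,
        -1.43287856e-01],
       [ 0.00000000e+00,  0.00000000e+00,  0.00000000e+00,
         1.00000000e+00]])}
```

```bash
python3 -m jog '[[37,-44.5,0,0,0,-0.18],[74,-89,0,0,0,-0.36],[111,-133.5,0,0,0,-0.54],[148,-178,0,0,0,-0.72],[185,-222.5,0,0,0,-0.9]]'
```

```text
time_s: 0.72
tcp_pos: [0.3416, -0.2802, 0.2312]
tool_rot: [[0.214, 0.977, -0.0], [0.977, -0.214, 0.0], [0.0, -0.0, -1.0]]
ft_force: [0.5, -0.2, 0.4]
gripper_width: 1.001
finger_force: 0.0
```

```bash
python3 -m jog '[[60,2,0,0,0,-0.108],[120,4,0,0,0,-0.216],[180,6.5,0,0,0,-0.216],[241,8.5,0,0,0,-0.216],[301,11,0,0,0,-0.216]]'
```

```text
time_s: 1.35
tcp_pos: [0.4184, 0.0113, 0.2314]
tool_rot: [[0.005, 1.0, 0.0], [1.0, -0.005, -0.0], [-0.0, 0.0, -1.0]]
ft_force: [1.1, -0.4, -0.1]
gripper_width: 0.999
finger_force: 0.0
```

```bash
python3 - <<'E'
from h import *
s=arm.read_state();p,d=vision.snapshot("wrist");cv2.imwrite("pics/w1.png",cv2.resize(p[:,:,::-1],(800,600)))
np.savez("pics/w1.npz",p=p,d=d,R=s["tool_rot"],t=s["tcp_pos"]);print(s["tcp_pos"],s["tool_rot"],s["time_s"])
E
```

```text
[0.41844829 0.01125542 0.23142519] [[ 4.93421196e-03  9.99987717e-01  4.67999194e-04]
 [ 9.99987825e-01 -4.93418296e-03 -6.30963348e-05]
 [-6.07863662e-05  4.68304827e-04 -9.99999888e-01]] 1.35
```

View pics/w1.png

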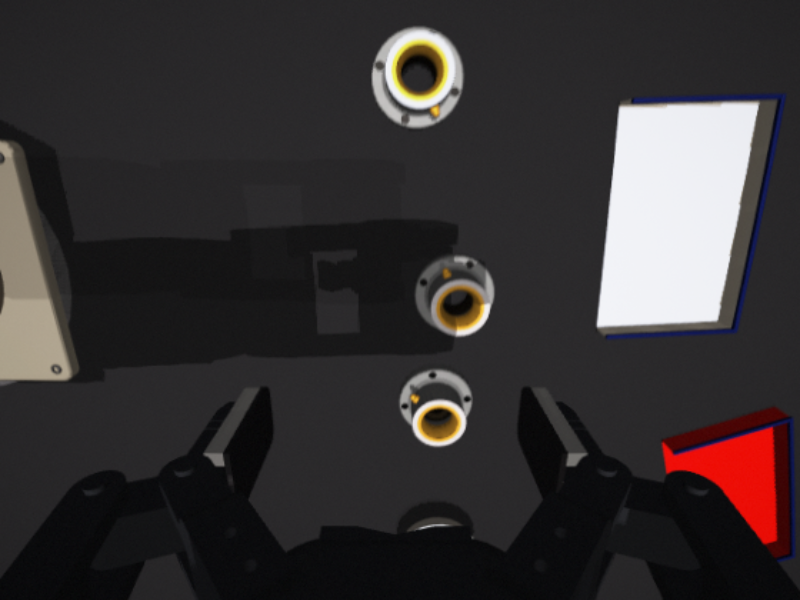

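The wrist view (800x600) shows guide L's mouth at (420,68), M's at (460,307) and R's at (439,423), with the tray's front corners at (619,104) and (599,328). I'll hold these against the top-camera estimates.

```bash
python3 - <<'E'
from h import *
w=np.load("pics/w1.npz");st=dict(tool_rot=w["R"],tcp_pos=w["t"])
f=lambda c:((c[0]+.5)*.7-.5,(c[1]+.5)*.7-.5)
for n,c,z in [("L",(420,68),.046),("M",(460,307),.046),("R",(439,423),.046),("tL",(619,104),.0),("tR",(599,328),.0),("Lfl",(418,78),.011),("Mfl",(454.5,294),.011)]:
    print(n,np.round(world("wrist",f(c),z=z,st=st)*1000,1))
E
```

```text
L [437.  149.9  46. ]
M [471.4 -22.9  46. ]
R [ 457.7 -132.1   46. ]
tL [599.  132.2   0. ]
tR [610.3 -61.    0. ]
Lfl [437.5 148.9  11. ]
Mfl [471.5 -23.3  11. ]
```

```bash
python3 -m jog '[[58,14,0,0,0,0.005],[116,28,0,0,0,0.005],[174,42,0,0,0,0.005],[232,57,0,0,0,0.005],[292,73,20,0,0,0.005]]'
```

```text
time_s: 2.02
tcp_pos: [0.4932, 0.3009, 0.2131]
tool_rot: [[0.01, 1.0, 0.003], [1.0, -0.01, 0.001], [0.001, 0.003, -1.0]]
ft_force: [-0.0, -0.0, 1.3]
gripper_width: 1.0
finger_force: 0.0
```

```bash
python3 -m jog '[[3,-1.5,30,0,0,-0.01],[3,-1.5,60,0,0,-0.01],[3,-1.5,90,0,0,-0.01],[3,-1.5,120,0,0,-0.01],[3,-1.5,146,0,0,-0.01]]'; python3 - <<'E'
from h import *
s=arm.read_state();p,d=vision.snapshot("wrist");cv2.imwrite("pics/w2.png",cv2.resize(p[:,:,::-1],(800,600)))
np.savez("pics/w2.npz",p=p,d=d,R=s["tool_rot"],t=s["tcp_pos"])
E
```

```text
time_s: 2.65
tcp_pos: [0.4902, 0.3011, 0.0647]
tool_rot: [[-0.0, 1.0, -0.001], [1.0, 0.0, -0.001], [-0.001, -0.001, -1.0]]
ft_force: [0.8, -0.3, -0.2]
gripper_width: 1.004
finger_force: 0.0
```

View pics/w2.png

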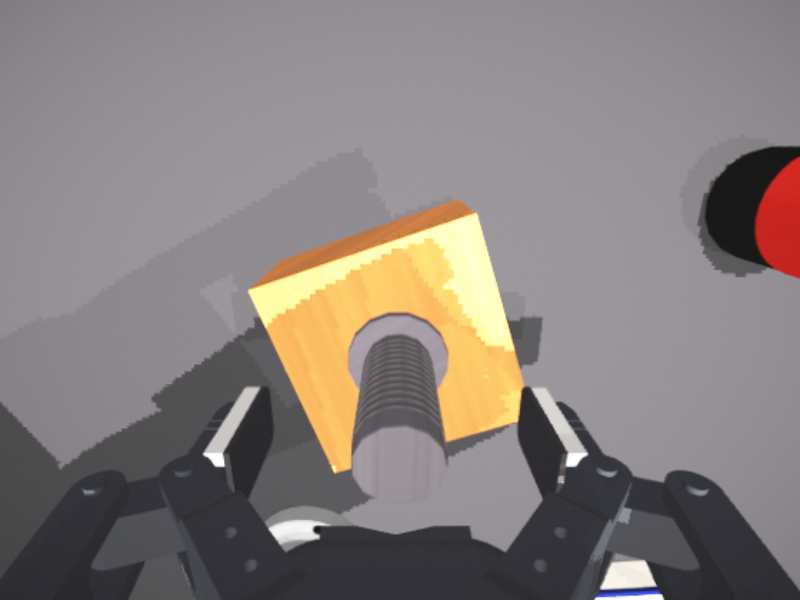

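The gauge stands between the pads. Its handle-top disc is centred at about (399,463) and the collar at (398,358).

```bash
python3 - <<'E'
from h import *
w=np.load("pics/w2.npz");st=dict(tool_rot=w["R"],tcp_pos=w["t"]);print(w["t"])
f=lambda c:((c[0]+.5)*.7-.5,(c[1]+.5)*.7-.5)
for n,c,z in [("top",(399,463),.115),("top far",(399,426),.115),("top near",(399,503),.115),("collar c",(398,358),.055),("col back",(398,313),.055),("blockR",(478,213),.05),("blockL",(249,290),.05),("blockB",(337,472),.05)]:
    print(n,np.round(world("wrist",f(c),z=z,st=st)*1000,1))
E
```

```text
[0.490198   0.30107425 0.06469726]
top [492.2 308.1 115. ]
top far [492.2 319.5 115. ]
top near [492.3 294.8 115. ]
collar c [492.3 308.7  55. ]
col back [492.2 327.4  55. ]
blockR [520.9 364.   50. ]
blockL [435.3 334.9  50. ]
blockB [465.2 249.7  50. ]
```

```bash
python3 -m jog '[[3,1,-1,0,0,0],[5,1.5,-1,0,0,0],[5,1.5,-1,0,0,0],[5,1.5,-1,0,0,0],[5,1.5,-1,0,0,0]]' 45 60; python3 -m jog '[[0,0,0,0,0,0],[0,0,0,0,0,0],[0,0,0,0,0,0],[0,0,0,0,0,0],[0,0,0,0,0,0]]' 15 60
```

```text
time_s: 3.32
tcp_pos: [0.4923, 0.3064, 0.0676]
tool_rot: [[0.0, 1.0, 0.0], [1.0, -0.0, 0.0], [0.0, 0.0, -1.0]]
ft_force: [-0.4, -0.0, 0.6]
gripper_width: 0.525
finger_force: 0.0
time_s: 3.95
tcp_pos: [0.4921, 0.3064, 0.0674]
tool_rot: [[-0.0, 1.0, -0.0], [1.0, 0.0, -0.0], [-0.0, -0.0, -1.0]]
ft_force: [-2.5, -1.1, 7.0]
gripper_width: 0.289
finger_force: 58.7
```

```bash
python3 -m jog '[[0,0,-15,0,0,0],[0,0,-40,0,0,0],[0,0,-67,0,0,0],[-35,-12,-67,0,0,0],[-75,-26,-67,0,0,0]]'; python3 -m jog '[[-35,-12,0,0,0,0],[-65,-23,0,0,0,0],[-83,-29.5,0,0,0,0],[-83,-29.5,0,0,0,0],[-83,-29.5,0,0,0,0]]'; python3 - <<'E'
from h import *
s=arm.read_state();p,d=vision.snapshot("wrist");cv2.imwrite("pics/w3.png",cv2.resize(p[:,:,::-1],(800,600)))
np.savez("pics/w3.npz",p=p,d=d,R=s["tool_rot"],t=s["tcp_pos"])
print(s["tcp_pos"],s["ft_force"],s["wrist_torque"],s["finger_force"])
E
```

```text
time_s: 4.58
tcp_pos: [0.4663, 0.2311, 0.1351]
tool_rot: [[-0.001, 1.0, 0.002], [1.0, 0.001, 0.001], [0.001, 0.002, -1.0]]
ft_force: [-0.3, -1.4, -2.5]
gripper_width: 0.292
finger_force: 59.2
time_s: 5.2
tcp_pos: [0.4375, 0.149, 0.1345]
tool_rot: [[0.0, 1.0, 0.001], [1.0, -0.0, 0.001], [0.001, 0.001, -1.0]]
ft_force: [1.1, 1.5, -1.9]
gripper_width: 0.288
finger_force: 59.2
[0.43751679 0.1490141  0.13450566] [ 1.1302262   1.46010817 -1.91149399] [ 0.0060868  -0.00337784 -0.06767532] 59.2118901014328
```

View pics/w3.png

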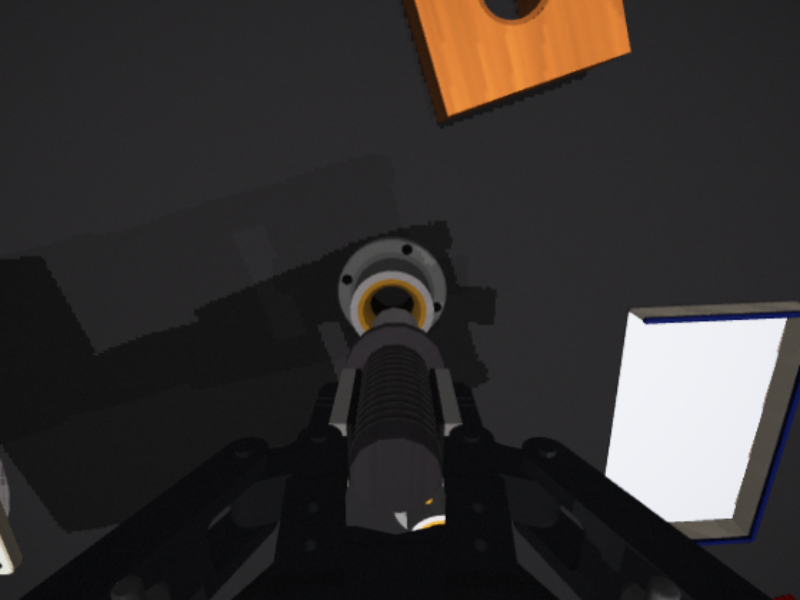

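```bash
python3 - <<'E'
from h import *
w=np.load("pics/w3.npz");st=dict(tool_rot=w["R"],tcp_pos=w["t"]);print(w["t"])
f=lambda c:((c[0]+.5)*.7-.5,(c[1]+.5)*.7-.5)
for n,c,z in [("hub back",(392,270),.046),("hub L",(350,312),.046),("hub R",(434,312),.046),("flange back",(392,238),.011),("bore back",(392,278),.046),("flange L",(338,288),.011),("flR",(446,288),.011),("collar L",(347,350),.089),("collar R",(444,350),.089),("nose",(396,322),.076)]:
    print(n,np.round(world("wrist",f(c),z=z,st=st)*1000,1))
p=w["p"][180:240,225:325,::-1];cv2.imwrite("pics/w3c.png",cv2.resize(cv2.convertScaleAbs(p,alpha=1.6),None,fx=8,fy=8,interpolation=cv2.INTER_CUBIC))
E
```

```text
[0.43751679 0.1490141  0.13450566]
hub back [436.8 171.3  46. ]
hub L [412.9 146.7  46. ]
hub R [460.7 146.7  46. ]
flange back [436.7 182.5  11. ]
bore back [436.8 166.7  46. ]
flange L [401.9 150.2  11. ]
flR [471.3 150.2  11. ]
collar L [415.5 143.2  89. ]
collar R [461.9 143.2  89. ]
nose [439.  152.5  76. ]
```

View pics/w3c.png

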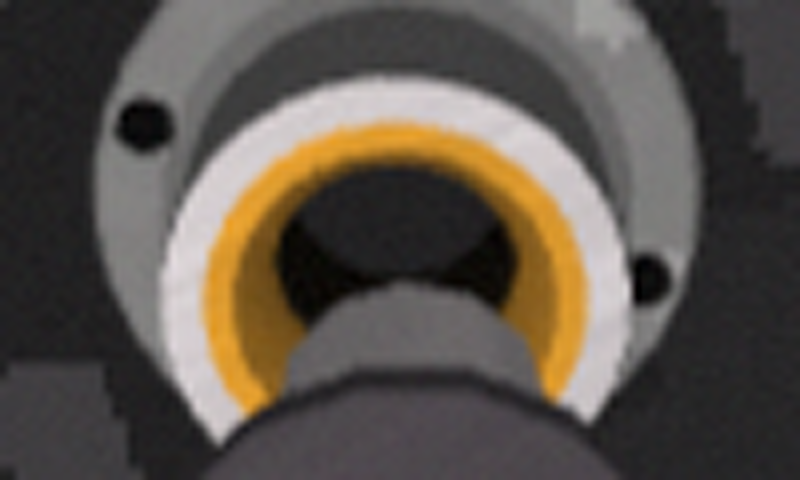

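```bash
python3 -m jog '[[-1.5,-1.6,10,0,0,0],[-1.5,-1.6,22,0,0,0],[-1.5,-1.6,30,0,0,0],[-1.5,-1.6,36,0,0,0],[-1.5,-1.6,42,0,0,0]]'; python3 -m jog '[[0,0,4,0,0,0],[0,0,8,0,0,0],[0,0,10,0,0,0],[0,0,11.5,0,0,0],[0,0,11.5,0,0,0]]'
```

```text
time_s: 5.88
tcp_pos: [0.4351, 0.1469, 0.0917]
tool_rot: [[0.0, 1.0, -0.0], [1.0, -0.0, -0.0], [-0.0, -0.0, -1.0]]
ft_force: [0.2, -0.7, -3.2]
gripper_width: 0.289
finger_force: 59.2
time_s: 6.5
tcp_pos: [0.435, 0.1469, 0.0807]
tool_rot: [[-0.0, 1.0, -0.0], [1.0, 0.0, -0.0], [-0.0, -0.0, -1.0]]
ft_force: [-1.1, -0.9, -2.4]
gripper_width: 0.286
finger_force: 59.2
```

```bash
python3 -m jog '[[0,0,1.5,0,0,0],[0,0,2.5,0,0,0],[0,0,3.3,0,0,0],[0,0,3.8,0,0,0],[0,0,4.2,0,0,0]]'
```

```text
time_s: 7.12
tcp_pos: [0.435, 0.1469, 0.0764]
tool_rot: [[-0.0, 1.0, -0.0], [1.0, 0.0, -0.0], [-0.0, -0.0, -1.0]]
ft_force: [-0.2, 0.2, -2.6]
gripper_width: 0.291
finger_force: 59.2
```

```bash
python3 -m jog '[[0,0,0.5,0,0,0],[0,0,1,0,0,0],[0,0,1.5,0,0,0],[0,0,2,0,0,0],[0,0,2,0,0,0]]'
```

```text
time_s: 7.75
tcp_pos: [0.435, 0.1469, 0.0744]
tool_rot: [[-0.0, 1.0, -0.0], [1.0, 0.0, -0.0], [-0.0, -0.0, -1.0]]
ft_force: [0.1, -0.3, -2.5]
gripper_width: 0.292
finger_force: 59.2
```

```bash
python3 -m jog '[[0,0,2,0,0,0],[0,0,4,0,0,0],[0,0,6,0,0,0],[0,0,8,0,0,0],[0,0,9.5,0,0,0]]';  python3 -m jog '[[0,0,0.3,0,0,0],[0,0,0.6,0,0,0],[0,0,0.9,0,0,0],[0,0,1.2,0,0,0],[0,0,1.5,0,0,0]]'
```

```text
time_s: 8.38
tcp_pos: [0.435, 0.1469, 0.0648]
tool_rot: [[-0.0, 1.0, -0.0], [1.0, 0.0, -0.0], [-0.0, -0.0, -1.0]]
ft_force: [-0.2, 0.8, -2.5]
gripper_width: 0.29
finger_force: 59.2
time_s: 9.0
tcp_pos: [0.435, 0.1469, 0.0635]
tool_rot: [[0.0, 1.0, -0.0], [1.0, -0.0, 0.0], [0.0, -0.0, -1.0]]
ft_force: [0.6, -0.3, -2.8]
gripper_width: 0.29
finger_force: 59.2
```

```bash
python3 -m jog '[[0,0,0.2,0,0,0],[0,0,0.4,0,0,0],[0,0,0.5,0,0,0],[0,0,0.6,0,0,0],[0,0,0.6,0,0,0]]'
```

```text
time_s: 9.62
tcp_pos: [0.4351, 0.1469, 0.0633]
tool_rot: [[-0.0, 1.0, 0.0], [1.0, 0.0, 0.0], [0.0, 0.0, -1.0]]
ft_force: [-2.4, -0.2, 8.2]
gripper_width: 0.29
finger_force: 59.7
```

```bash
python3 -m jog '[[-7,12,-0.3,0,0,0],[-20,34,-0.3,0,0,0],[-37,64,-0.3,0,0,0],[-53,94,-0.3,0,0,0],[-62,110,-0.3,0,0,0]]'; python3 -m jog '[[-1,10,0,0,0,0],[-2,32,0,0,0,0],[-3,60,0,0,0,0],[-3,88,0,0,0,0],[-3,106,0,0,0,0]]'; python3 - <<'E'
from h import *
s=arm.read_state();p,d=vision.snapshot("top");np.savez("pics/t2.npz",p=p,d=d)
cv2.imwrite("pics/t2.png",cv2.resize(p[165:315,140:340,::-1],(800,600),interpolation=cv2.INTER_CUBIC))
print(s["tcp_pos"],s["ft_force"])
E
```

```text
time_s: 10.25
tcp_pos: [0.5458, 0.0844, 0.063]
tool_rot: [[0.001, 1.0, -0.001], [1.0, -0.001, 0.0], [0.0, -0.001, -1.0]]
ft_force: [-3.3, 2.7, 0.1]
gripper_width: 0.289
finger_force: 60.5
time_s: 10.88
tcp_pos: [0.651, 0.0825, 0.0627]
tool_rot: [[-0.001, 1.0, -0.001], [1.0, 0.001, -0.0], [-0.0, -0.001, -1.0]]
ft_force: [-4.4, -0.4, 0.8]
gripper_width: 0.29
finger_force: 60.6
[0.65104246 0.08246505 0.06271424] [-4.44466898 -0.40024961  0.82558932]
```

```bash
python3 -m jog '[[0,3,0,0,0,0],[0,7,0,0,0,0],[0,7.5,0,0,0,0],[0,6.5,0,0,0,0],[0,6.5,-1,0,0,0]]'; python3 -m jog '[[0,0,-4,0,0,0],[0,0,-10,0,0,0],[0,0,-25,0,0,0],[0,0,-45,0,0,0],[0,0,-70,0,0,0]]';  python3 -m jog '[[-20,-40,0,0,0,0],[-45,-85,0,0,0,0],[-75,-130,0,0,0,0],[-95,-160,0,0,0,0],[-105.5,-188,0,0,0,0]]'; python3 - <<'E'
from h import *
s=arm.read_state();p,d=vision.snapshot("wrist");np.savez("pics/w4.npz",p=p,d=d,R=s["tool_rot"],t=s["tcp_pos"])
cv2.imwrite("pics/w4.png",cv2.resize(p[:,:,::-1],(800,600),interpolation=cv2.INTER_CUBIC))
print(s["tcp_pos"],s["ft_force"])
E
```

```text
time_s: 11.55
tcp_pos: [0.6576, 0.0819, 0.0644]
tool_rot: [[0.0, 1.0, 0.001], [1.0, -0.0, 0.0], [0.0, 0.001, -1.0]]
ft_force: [-0.8, 0.2, -2.9]
gripper_width: 0.291
finger_force: 60.4
time_s: 12.18
tcp_pos: [0.6576, 0.0819, 0.1359]
tool_rot: [[0.0, 1.0, 0.0], [1.0, -0.0, 0.0], [0.0, 0.0, -1.0]]
ft_force: [0.1, 0.4, -2.2]
gripper_width: 0.291
finger_force: 60.4
time_s: 12.8
tcp_pos: [0.4691, -0.0245, 0.1357]
tool_rot: [[0.001, 1.0, 0.002], [1.0, -0.001, -0.0], [-0.0, 0.002, -1.0]]
ft_force: [1.2, -0.7, -1.5]
gripper_width: 0.287
finger_force: 60.4
[ 0.46905354 -0.02450514  0.13571107] [ 1.15484593 -0.74088301 -1.54507144]
```

View pics/w4.png

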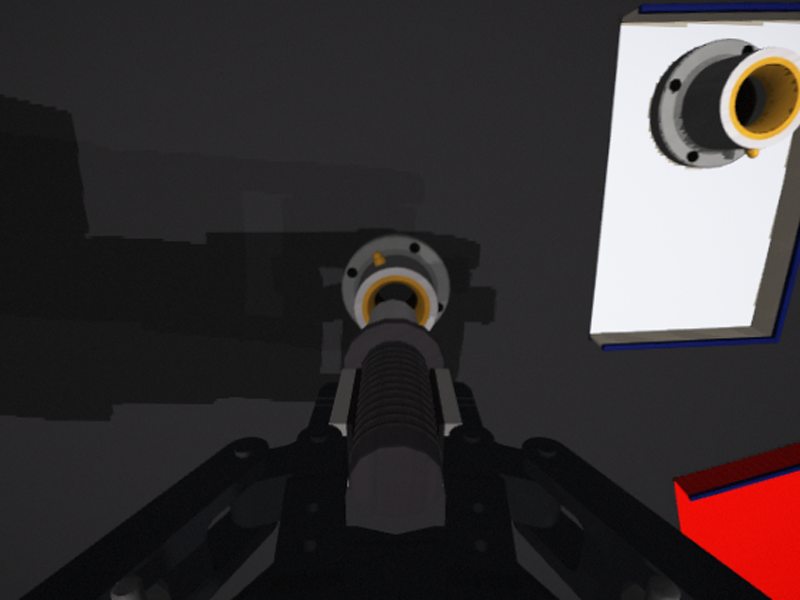

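Guide L stands in the tray, flange clear of the rims, and M's bore (centre about column 396) lines up with the plug. Next I'll lower into M.

```bash
python3 -m jog '[[0.3,0.6,12,0,0,0],[0.3,0.6,24,0,0,0],[0.3,0.6,32,0,0,0],[0.3,0.6,39,0,0,0],[0.3,0.6,44,0,0,0]]'; python3 -m jog '[[0,0,4,0,0,0],[0,0,8,0,0,0],[0,0,10,0,0,0],[0,0,11,0,0,0],[0,0,11,0,0,0]]';python3 -m jog '[[0,0,1,0,0,0],[0,0,2,0,0,0],[0,0,2.8,0,0,0],[0,0,3.3,0,0,0],[0,0,3.7,0,0,0]]'; python3 - <<'E'
from h import *
w=np.load("pics/w4.npz");st=dict(tool_rot=w["R"],tcp_pos=w["t"])
f=lambda c:((c[0]+.5)*.7-.5,(c[1]+.5)*.7-.5)
for n,c,z in [("L flange front",(650,112),.011),("L flange rt bottom",(700,168),.011),("fl top",(730,39),.011),("tL",(622,22),0),("tR",(592,334),0),("tBR",(752,325),0)]:
    print(n,np.round(world("wrist",f(c),z=z,st=st)*1000,1))
E
```

```text
time_s: 13.48
tcp_pos: [0.4713, -0.0238, 0.09]
tool_rot: [[-0.001, 1.0, 0.001], [1.0, 0.001, -0.001], [-0.001, 0.001, -1.0]]
ft_force: [0.2, 0.1, -1.4]
gripper_width: 0.285
finger_force: 59.5
time_s: 14.1
tcp_pos: [0.4701, -0.0231, 0.0791]
tool_rot: [[0.0, 1.0, -0.0], [1.0, -0.0, 0.0], [0.0, -0.0, -1.0]]
ft_force: [2.1, -0.2, -3.4]
gripper_width: 0.291
finger_force: 59.5
time_s: 14.72
tcp_pos: [0.4699, -0.0232, 0.0754]
tool_rot: [[0.0, 1.0, -0.0], [1.0, -0.0, 0.0], [0.0, -0.0, -1.0]]
ft_force: [0.7, -0.7, -1.4]
gripper_width: 0.292
finger_force: 59.5
L flange front [617.3  82.3  11. ]
L flange rt bottom [653.6  51.6  11. ]
fl top [656.5 121.   11. ]
tL [599.1 130.6   0. ]
tR [608.4 -61.1   0. ]
tBR [723.3 -54.7   0. ]
```

```bash
python3 -m jog '[[0,0,0.5,0,0,0],[0,0,1,0,0,0],[0,0,1.5,0,0,0],[0,0,2,0,0,0],[0,0,2,0,0,0]]'
```

```text
time_s: 15.35
tcp_pos: [0.4699, -0.0233, 0.0734]
tool_rot: [[-0.0, 1.0, -0.0], [1.0, 0.0, 0.0], [0.0, -0.0, -1.0]]
ft_force: [0.6, 0.3, -3.1]
gripper_width: 0.291
finger_force: 59.5
```

```bash
python3 -m jog '[[0,0,2,0,0,0],[0,0,4,0,0,0],[0,0,6,0,0,0],[0,0,8,0,0,0],[0,0,9.3,0,0,0]]';  python3 -m jog '[[0,0,0.2,0,0,0],[0,0,0.4,0,0,0],[0,0,0.6,0,0,0],[0,0,0.8,0,0,0],[0,0,0.8,0,0,0]]'
```

```text
time_s: 15.98
tcp_pos: [0.4703, -0.0234, 0.0641]
tool_rot: [[-0.0, 1.0, 0.0], [1.0, 0.0, -0.0], [-0.0, 0.0, -1.0]]
ft_force: [0.8, -0.9, -1.3]
gripper_width: 0.292
finger_force: 59.5
time_s: 16.6
tcp_pos: [0.4702, -0.0233, 0.0634]
tool_rot: [[0.0, 1.0, 0.0], [1.0, -0.0, -0.0], [-0.0, 0.0, -1.0]]
ft_force: [0.6, -1.1, -1.7]
gripper_width: 0.291
finger_force: 59.5
```

```bash
python3 -m jog '[[0,0,0.2,0,0,0],[0,0,0.3,0,0,0],[0,0,0.4,0,0,0],[0,0,0.5,0,0,0],[0,0,0.5,0,0,0]]'
```

```text
time_s: 17.23
tcp_pos: [0.4702, -0.0233, 0.0629]
tool_rot: [[0.0, 1.0, 0.0], [1.0, -0.0, 0.0], [0.0, 0.0, -1.0]]
ft_force: [0.6, -1.2, -1.0]
gripper_width: 0.286
finger_force: 59.5
```

```bash
python3 -m jog '[[0,0,0.2,0,0,0],[0,0,0.3,0,0,0],[0,0,0.4,0,0,0],[0,0,0.5,0,0,0],[0,0,0.5,0,0,0]]'
```

```text
time_s: 17.85
tcp_pos: [0.4702, -0.0233, 0.0624]
tool_rot: [[0.0, 1.0, 0.0], [1.0, -0.0, -0.0], [-0.0, 0.0, -1.0]]
ft_force: [1.2, -0.7, -0.6]
gripper_width: 0.291
finger_force: 59.5
```

```bash
python3 -m jog '[[0,0,0.2,0,0,0],[0,0,0.3,0,0,0],[0,0,0.4,0,0,0],[0,0,0.5,0,0,0],[0,0,0.5,0,0,0]]'
```

```text
time_s: 18.48
tcp_pos: [0.4702, -0.0233, 0.0621]
tool_rot: [[-0.0, 1.0, 0.0], [1.0, 0.0, 0.0], [0.0, 0.0, -1.0]]
ft_force: [-0.5, -1.0, 6.1]
gripper_width: 0.283
finger_force: 59.9
```

```bash
python3 -m jog '[[3,10,-0.2,0,0,0],[8,30,-0.2,0,0,0],[14,55,-0.2,0,0,0],[18,78,-0.2,0,0,0],[18.5,95,-0.2,0,0,0]]'; python3 -m jog '[[0,12,0,0,0,0],[0,34,0,0,0,0],[0,60,0,0,0,0],[0,80,0,0,0,0],[0,92,0,0,0,0]]'; python3 -m jog '[[0,1.5,0,0,0,0],[0,1.5,0,0,0,0],[0,0.8,0,0,0,0],[0,0.8,0,0,0,0],[0,0.8,-1,0,0,0]]'
```

```text
time_s: 19.1
tcp_pos: [0.5618, -0.0042, 0.0617]
tool_rot: [[-0.0, 1.0, -0.009], [1.0, 0.0, 0.001], [0.001, -0.009, -1.0]]
ft_force: [-16.9, 1.3, 22.6]
gripper_width: 0.292
finger_force: 62.3
time_s: 19.73
tcp_pos: [0.6544, -0.0044, 0.0617]
tool_rot: [[0.0, 1.0, -0.008], [1.0, -0.0, 0.001], [0.001, -0.008, -1.0]]
ft_force: [-13.8, 0.2, 17.1]
gripper_width: 0.288
finger_force: 61.7
time_s: 20.35
tcp_pos: [0.657, -0.0047, 0.0622]
tool_rot: [[-0.0, 1.0, -0.002], [1.0, 0.0, 0.0], [0.0, -0.002, -1.0]]
ft_force: [-1.7, 1.5, -1.9]
gripper_width: 0.288
finger_force: 59.8
```

```bash
python3 -m jog '[[0,0,-4,0,0,0],[0,0,-10,0,0,0],[0,0,-25,0,0,0],[0,0,-45,0,0,0],[0,0,-72,0,0,0]]';  python3 -m jog '[[-22,-36,0,0,0,0],[-48,-80,0,0,0,0],[-80,-128,0,0,0,0],[-110,-175,0,0,0,0],[-127,-200,0,0,0,0]]'; python3 - <<'E'
from h import *
s=arm.read_state();p,d=vision.snapshot("wrist");np.savez("pics/w5.npz",p=p,d=d,R=s["tool_rot"],t=s["tcp_pos"])
cv2.imwrite("pics/w5.png",cv2.resize(p[:,:,::-1],(800,600),interpolation=cv2.INTER_CUBIC))
print(s["tcp_pos"],s["ft_force"])
E
```

```text
time_s: 20.98
tcp_pos: [0.6586, -0.0049, 0.1371]
tool_rot: [[0.0, 1.0, 0.002], [1.0, -0.0, -0.0], [-0.0, 0.002, -1.0]]
ft_force: [-0.1, 0.1, -2.5]
gripper_width: 0.294
finger_force: 59.6
time_s: 21.6
tcp_pos: [0.4566, -0.133, 0.1368]
tool_rot: [[0.001, 1.0, 0.002], [1.0, -0.001, -0.001], [-0.001, 0.002, -1.0]]
ft_force: [0.5, 0.1, -2.1]
gripper_width: 0.285
finger_force: 59.8
[ 0.45661853 -0.13303735  0.13675581] [ 0.45058389  0.12871536 -2.05205974]
```

View pics/w5.png

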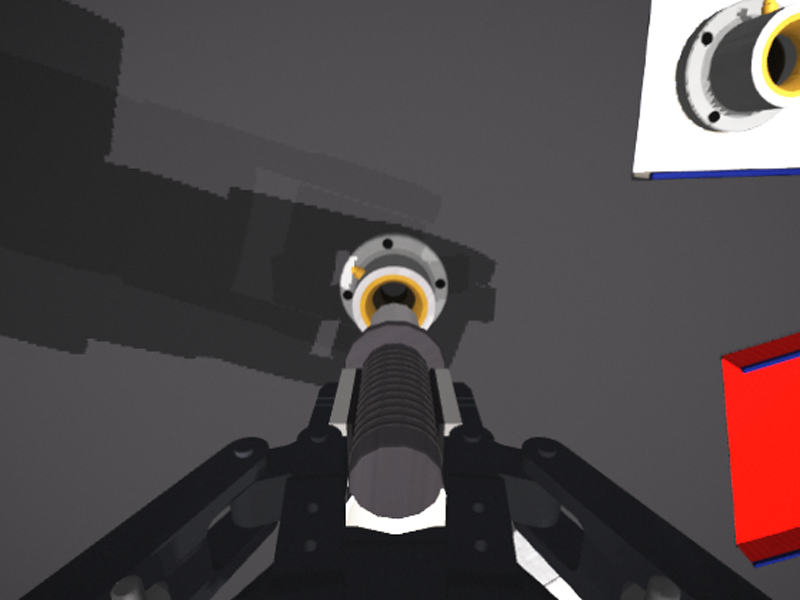

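Guide M is in the tray, and R's bore (centre about column 395) lies under the plug. Lowering into R.

```bash
python3 -m jog '[[0,-0.5,12,0,0,0],[0,-0.5,24,0,0,0],[0,-0.5,32,0,0,0],[0,-0.5,39,0,0,0],[0,-0.5,45,0,0,0]]'; python3 -m jog '[[0,0,4,0,0,0],[0,0,8,0,0,0],[0,0,11,0,0,0],[0,0,12.5,0,0,0],[0,0,12.5,0,0,0]]';python3 -m jog '[[0,0,0.6,0,0,0],[0,0,1.2,0,0,0],[0,0,1.8,0,0,0],[0,0,2.2,0,0,0],[0,0,2.4,0,0,0]]'
```

```text
time_s: 22.28
tcp_pos: [0.4583, -0.1327, 0.0902]
tool_rot: [[-0.002, 1.0, 0.001], [1.0, 0.002, -0.002], [-0.002, 0.001, -1.0]]
ft_force: [-1.2, -2.1, -0.7]
gripper_width: 0.29
finger_force: 59.8
time_s: 22.9
tcp_pos: [0.4574, -0.1316, 0.0774]
tool_rot: [[0.0, 1.0, -0.0], [1.0, -0.0, 0.0], [0.0, -0.0, -1.0]]
ft_force: [1.8, -0.5, -3.6]
gripper_width: 0.29
finger_force: 59.6
time_s: 23.52
tcp_pos: [0.4573, -0.1317, 0.0751]
tool_rot: [[0.0, 1.0, -0.0], [1.0, -0.0, 0.0], [0.0, -0.0, -1.0]]
ft_force: [-0.3, -0.9, 0.1]
gripper_width: 0.29
finger_force: 59.7
```

```bash
python3 -m jog '[[0,0,0.1,0,0,0],[0,0,0.2,0,0,0],[0,0,0.3,0,0,0],[0,0,0.4,0,0,0],[0,0,0.4,0,0,0]]'
```

```text
time_s: 24.15
tcp_pos: [0.4574, -0.1318, 0.0749]
tool_rot: [[0.0, 1.0, -0.0], [1.0, -0.0, 0.0], [0.0, -0.0, -1.0]]
ft_force: [-1.2, -0.4, 4.1]
gripper_width: 0.289
finger_force: 60.0
```

R stops part way: there is clear contact at the lower bush and the lateral force is small. R stays where it is, and the gauge goes back to its rest.

```bash
python3 -m jog '[[0,0,-3,0,0,0],[0,0,-10,0,0,0],[0,0,-25,0,0,0],[0,0,-45,0,0,0],[0,0,-62,0,0,0]]';  python3 -m jog '[[20,2,0,0,0,0],[60,5,0,0,0,0],[110,9,0,0,0,0],[165,13,0,0,0,0],[220,17,0,0,0,0]]'; python3 -m jog '[[55,4,0,0,0,0],[110,9,0,0,0,0],[160,13,0,0,0,0],[200,16.5,0,0,0,0],[218,18,0,0,0,0]]'; python3 - <<'E'
from h import *
s=arm.read_state();p,d=vision.snapshot("wrist");np.savez("pics/w6.npz",p=p,d=d,R=s["tool_rot"],t=s["tcp_pos"])
cv2.imwrite("pics/w6.png",cv2.resize(p[:,:,::-1],(800,600),interpolation=cv2.INTER_CUBIC))
print(s["tcp_pos"],s["ft_force"])
E
```

```text
time_s: 24.78
tcp_pos: [0.4574, -0.1317, 0.1383]
tool_rot: [[0.0, 1.0, 0.0], [1.0, -0.0, 0.0], [0.0, 0.0, -1.0]]
ft_force: [-0.0, 0.5, -2.4]
gripper_width: 0.286
finger_force: 59.6
time_s: 25.4
tcp_pos: [0.4744, 0.0899, 0.1378]
tool_rot: [[0.001, 1.0, 0.001], [1.0, -0.001, 0.0], [0.0, 0.001, -1.0]]
ft_force: [0.6, 0.1, -2.5]
gripper_width: 0.291
finger_force: 59.6
time_s: 26.02
tcp_pos: [0.4923, 0.3083, 0.1377]
tool_rot: [[-0.002, 1.0, 0.001], [1.0, 0.002, 0.001], [0.001, 0.001, -1.0]]
ft_force: [0.4, 0.0, -2.2]
gripper_width: 0.288
finger_force: 59.6
[0.49229635 0.30831387 0.13766551] [ 0.38783302  0.01226031 -2.16994595]
```

View pics/w6.png

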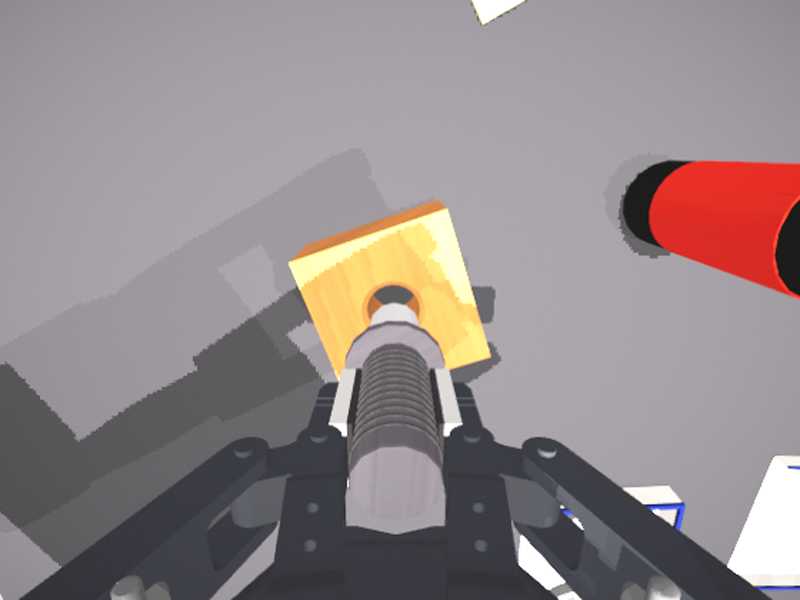

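```bash
python3 -m jog '[[0,-0.8,12,0,0,0],[0,-0.8,25,0,0,0],[0,-0.8,38,0,0,0],[0,-0.8,50,0,0,0],[0,-0.8,62,0,0,0]]'; python3 -m jog '[[0,0,3,0,0,0],[0,0,5,0,0,0],[0,0,6.5,0,0,0],[0,0,7.5,0,0,0],[0,0,7.5,0,0,0]]'
```

```text
time_s: 26.7
tcp_pos: [0.4917, 0.3058, 0.0737]
tool_rot: [[0.0, 1.0, -0.0], [1.0, -0.0, -0.0], [-0.0, -0.0, -1.0]]
ft_force: [-0.4, 0.5, -2.5]
gripper_width: 0.286
finger_force: 59.6
time_s: 27.32
tcp_pos: [0.4917, 0.3062, 0.0674]
tool_rot: [[-0.0, 1.0, 0.0], [1.0, 0.0, 0.0], [0.0, 0.0, -1.0]]
ft_force: [0.1, -1.5, -1.4]
gripper_width: 0.285
finger_force: 59.6
```

```bash
python3 -m jog '[[0,0,0.3,0,0,0],[0,0,0.6,0,0,0],[0,0,0.9,0,0,0],[0,0,1.1,0,0,0],[0,0,1.1,0,0,0]]'
```

```text
time_s: 27.95
tcp_pos: [0.4916, 0.3062, 0.0661]
tool_rot: [[0.0, 1.0, -0.0], [1.0, -0.0, 0.0], [0.0, -0.0, -1.0]]
ft_force: [-0.2, -0.3, -0.6]
gripper_width: 0.293
finger_force: 59.6
```

```bash
python3 -m jog '[[0,0,0.2,0,0,0],[0,0,0.4,0,0,0],[0,0,0.5,0,0,0],[0,0,0.5,0,0,0],[0,0,0.5,0,0,0]]';  python3 -m jog '[[0,0,0,0,0,0],[0,0,0,0,0,0],[0,0,0,0,0,0],[0,0,0,0,0,0],[0,0,0,0,0,0]]' 60; python3 -m jog '[[0,0,0,0,0,0],[0,0,-15,0,0,0],[0,0,-40,0,0,0],[0,0,-75,0,0,0],[0,0,-110,0,0,0]]'; python3 -m jog '[[-10,-40,0,0,0,0],[-20,-80,0,0,0,0],[-60,-90,0,0,0,0],[-100,-95,0,0,0,0],[-100,-95,0,0,0,0]]'; python3 - <<'E'
from h import *
p,d=vision.snapshot("top");np.savez("pics/t9.npz",p=p,d=d)
cv2.imwrite("pics/t9.png",cv2.resize(p[170:320,120:320,::-1],(800,600),interpolation=cv2.INTER_CUBIC))
E
```

```text
time_s: 28.58
tcp_pos: [0.4917, 0.3062, 0.0657]
tool_rot: [[-0.0, 1.0, 0.0], [1.0, 0.0, 0.0], [0.0, 0.0, -1.0]]
ft_force: [-0.6, -0.4, -0.0]
gripper_width: 0.291
finger_force: 59.6
time_s: 29.2
tcp_pos: [0.4917, 0.3062, 0.0657]
tool_rot: [[-0.0, 1.0, 0.0], [1.0, 0.0, 0.0], [0.0, 0.0, -1.0]]
ft_force: [0.3, 0.4, -0.2]
gripper_width: 0.701
finger_force: 0.0
time_s: 29.82
tcp_pos: [0.4917, 0.3062, 0.1777]
tool_rot: [[0.0, 1.0, 0.001], [1.0, -0.0, 0.0], [0.0, 0.001, -1.0]]
ft_force: [0.8, 0.7, -0.1]
gripper_width: 0.704
finger_force: 0.0
time_s: 30.45
tcp_pos: [0.3959, 0.2044, 0.1765]
tool_rot: [[0.002, 1.0, 0.0], [1.0, -0.002, -0.0], [-0.0, 0.0, -1.0]]
ft_force: [0.6, 0.7, 0.3]
gripper_width: 0.7
finger_force: 0.0
```

View pics/t9.png

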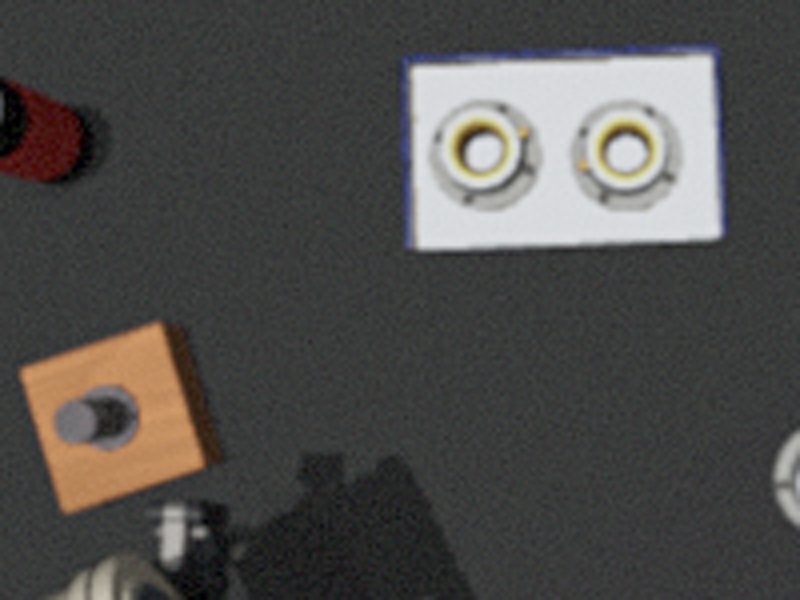

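The top view shows both passing guides well inside the tray, at (486,155) and (627,155). The white floor shows through their bores. The gauge is upright in its rest at (95,418), and R stands where it was, at the right edge of the crop. Handing in.

```bash
python3 -c "
from cell import arm
print(arm.hand_in())"
```

```text
the job is handed in; nothing more can be done
None
```

I handed the job in at about 30 s: the gauge went fully home in two guides, which are now wholly inside the white tray; it stopped part way in the third, which I left standing where it was; and the gauge is back in its rest, with the dish, spray can and brush untouched.

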